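# Spin-test the carving turntable and catch it on its mark

## Task

Give the freshly oiled carving turntable its spin test: flick one of its wooden pins with a shut fingertip so that the disc spins freely the way its arrow points (counter-clockwise seen from above), and let the red band run past the fixed pointer at least once untouched. On a later pass, brake the turning disc with a light fingertip so that it stops in one go, without coming to rest anywhere else first, with the pointer at the red band, and finish with the fingertip still pressing on the disc to hold it there. Do not grip anything or hit the disc hard, and leave the tools and blocks around it alone.

Things in the scene. Friction and masses are not known exactly. Their poses are not given: they have to be found in the camera images.
- turntable: Carver's turntable, fixed to the bench, its place and yaw varying: round grey foot 172 mm across, aluminium bracket with a yellow pointer, plywood disc. Origin: centre of its underside; the disc's axis is vertical through it. Its -x axis points from the axis to the pointer, whose tip is 96 mm from the axis, top 46 mm above the bench, 10 mm wide; the bracket ends 118 mm from the axis.
- sleeve: The turning part, bearing sleeve with the plywood disc: 190 mm in diameter, top face 46 mm above the bench, brass cap 32 mm across and 7 mm high in the middle; flat and clear from 53 mm out to the rim. The bearing is sprung: pressed down the disc gives from about 2.5 N, then 2 N per mm, up to 5 mm. Origin: on the axis, 23.5 mm above the bench; this frame does not turn with the disc.
- pin (a point): Top centre of the wooden pin opposite the red band, one of three upright pins 12 mm in diameter and 20 mm high (tops 66 mm above the bench) that turn with the disc, 46 mm from the axis and 120 degrees apart: this one and those 60 degrees either side of the band. At joint value q it stands in direction turntable yaw + q.
- disc (a joint): Disc angle, rad, growing counter-clockwise seen from above (the arrow's way), counting on over whole turns. At 0, 6.283, 12.566 .. the band's middle is at the pointer; at q the band stands in direction turntable yaw + 3.1416 + q. Starts at rest, 0.9 to 2.6. Inertia 0.0014 kg m2; coasting it loses about 0.07 rad/s2 plus 0.14 x its speed each second: 3 rad/s carries it two turns.
- band (a point): Middle of the red painted band on the disc's top face, 76 mm from the axis, 47 mm above the bench. The band is a sector 32 degrees wide (16 degrees either side of this point), from 67 mm out to the rim and down the rim; it turns with the disc.
- pointer (a point): Fixed point on the pointer's line, 76 mm from the axis, 47 mm above the bench: where the middle of the band lies when it stands exactly at the pointer.
- sanding_block: Bystander: cork sanding block 64 x 110 x 29 mm, left of the turntable. Origin under its centre.
- eraser: Bystander: blue and white eraser 21 x 42 x 12 mm, right of the turntable (the nearer of two). Origin under its centre.
- offcut2: Bystander: wooden offcut 45 x 60 x 19 mm, right of the turntable. Origin under its centre.
- oilstone: Bystander: oilstone in its wooden base 62 x 190 x 34 mm, far right. Origin under its centre.
- honing_oil: Bystander: brown dropper bottle 33 mm across, 102 mm high, far right. Origin under its centre.

How it is judged (in metres and radians):
On the way, in this order (a step that is already met when the one before it is completed fails the run):
1. flicked: the disc spins counter-clockwise faster than 1.5 rad/s with nothing touching it (velocity of joint disc above 1.5 rad/s and contact force between each of the fingers, the arm and sleeve below 0.05 N), for 0.1 s.
2. the red band has run past the pointer, the disc turning untouched (value of joint disc above 7.0832 rad and velocity of joint disc above 0.1 rad/s and contact force between each of the fingers, the arm and sleeve below 0.05 N), for 0.05 s.
At the end, for the whole second after the job is handed in: After at least one free pass of the pointer, the disc has been stopped by a fingertip and stands still (under 0.05 rad/s) with the middle of the red band within 21 mm (16 degrees) of the pointer's line, a fingertip still pressing on it with more than 0.5 N, and no bystander moved by 15 mm (horizontal distance between band and pointer below 0.021 m and velocity of joint disc between -0.05 and 0.05 rad/s and contact force between the fingers and sleeve above 0.5 N and value of joint disc above 7.0832 rad and distance of each of sanding_block, eraser, offcut2, oilstone, honing_oil from where it was at the start of the episode below 0.015 m); the arm keeps its last pose, push and grip.
It fails at once if after its free pass the disc was left to run down and stop by itself, untouched (value of joint disc above 7.0832 rad and velocity of joint disc between -0.005 and 0.005 rad/s and contact force between the fingers and sleeve below 0.001 N).
It fails at once if after its free pass the disc came to rest with the pointer off the red band (value of joint disc above 7.0832 rad and velocity of joint disc below 0.02 rad/s and horizontal distance between band and pointer above 0.023 m).
It fails at once if the disc or a pin was struck, pressed or pinched with more than 35 N (contact force between the fingers and sleeve above 35 N).
It fails at once if a bystander was moved, lifted or knocked over (distance of any of sanding_block, eraser, offcut2, oilstone, honing_oil from where it was at the start of the episode above 0.015 m or angle between any of sanding_block, eraser, offcut2, oilstone, honing_oil's own z axis and vertical above 0.5 rad).
It also fails if it takes over 51 s, if anything falls off the work surface, if the arm or the gripper's body presses on something with over 40 N, if the wrist force passes 120 N, or if a joint passes its speed limit or range.

## Robot

A 6-joint arm with a two-finger parallel gripper is mounted at the origin on a cart in front of the work surface, level with it; the furniture and walls round the work are solid. World frame = base frame: x ahead of the robot, y to its left, z up, the work surface at z = 0. Lengths are in m, angles in degrees, forces in N, time in s.
With the tool pointing down it reaches from about 0.325 to 0.85 m from the base axis. Payload 15.5 kg.
Tool frame: the origin (TCP) lies at the very end of the fingers, on their centre line; the grasp point (between the pads) lies arm.grip_depth behind it (arm.grip_depth is the distance from the TCP to the grasp point, in m); z points along the fingers, y is the direction in which the jaws open and shut (so a half turn about z gives the same grasp; the last joint's range is limited). The gripper opens to 91 mm and grips with 3 to 60 N. Pads are 32 mm wide; open, the fingers measure 118 mm over their backs; the gripper's body (76 mm by 178 mm) begins 60 mm behind the grasp point.
Start: joints at [69.414, 28.281, 77.091, -0, 74.628, -5.472], TCP at [0.163, 0.603, 0.214] pointing down, gripper open.
Joint ranges: [-166.48, 166.48], [-47.26, 123.95], [12.59, 153.08], [-70.14, 250.14], [6.76, 159.57], [-176.63, 176.63]. Speed limits (degrees/s): [108.29, 108.29, 147.25, 172.46, 172.46, 172.46].

## Interface

Orientations are given as a 3x3 rotation matrix whose columns are the frame's x, y, z axes.
In Python, from rig import arm gives the robot as it stands. Calls block until the motion is done:
- arm.move_to(position, orientation): joint-space move of the TCP to a pose.
- arm.move_l(position, orientation=None, feed=0.15): straight line of the TCP; orientation=None keeps the orientation; feed is the mean speed in m/s.
- arm.move_joints(angles): joint-space move.
- arm.grip(opening): finger opening in m; the grip force is fixed at half the most; returns when the fingers have stopped.
- arm.sleep(seconds).
- arm.solve_ik(position, orientation): joint angles nearest the present ones, or None.
- arm.snapshot(name): name is "side" or "top"; returns the picture (420x560x3 uint8, red, green, blue); there is no depth.
- arm.get_calibration(name): a dict with "intrinsics" (3x3 intrinsics, pixels), "cam_to_world" (4x4, takes a point from camera to world coordinates). Camera axes: x right, y down, z forward; pixel columns grow to the right and rows downward; lengths in m; the calibration is good to about 2 mm. A picture is of the moment at which its call begins. get_calibration takes no time and is no camera call.
A pose or a line that the arm cannot do raises arm.Unreachable and nothing moves.
- arm.sign_off(): hands the job in, once; it reports no verdict.
Readings, each from a call of its own:
- arm.current_t(): time.
- arm.current_joint_positions(): joint angles.
- arm.current_dq(): joint speeds.
- arm.current_tau(): joint torques, N m.
- arm.current_ee_pos(): TCP position.
- arm.current_tool_rot(): TCP orientation.
- arm.current_force(): force on the tool from outside, world axes, zero at the start.
- arm.current_torque(): the same for the moment, N m.
- arm.current_width(): finger opening in m.
Only numpy, scipy, OpenCV 4.12 (cv2) and the standard library are available. Lean on these libraries where they do the work, as an engineer would, in place of code of your own. Each camera call takes 0.05 s, during which the arm holds its last target.

## Working session

There is one attempt and no reset: what is moved stays moved. The work goes in short steps, each a Python script; the robot and the scene stay as the last script left them, time stands still between calls to the robot, and variables do not carry over. Pictures are saved under pics/ and viewed, and the job is handed in when it is done.

```bash
ls; mkdir -p pics
python3 - <<'E'
from rig import arm
import cv2
for n in ("top","side"):
    im=arm.snapshot(n); cv2.imwrite(f"pics/{n}0.png",im[:,:,::-1])
    c=arm.get_calibration(n); print(n,c["intrinsics"],c["cam_to_world"])
print(arm.current_t(),arm.grip_depth,arm.current_width(),arm.current_tool_rot())
E
```

```text
pics
top [[408.13106867   0.         273.91229585]
 [  0.         408.13106867 211.0666382 ]
 [  0.           0.           1.        ]] [[ 0.16833214 -0.96316471  0.20970938  0.3590388 ]
 [-0.98572932 -0.16478431  0.03440712 -0.25489421]
 [ 0.00141709 -0.21250851 -0.97715819  0.92047763]
 [ 0.          0.          0.          1.        ]]
side [[440.46624487   0.         284.09308215]
 [  0.         440.46624487 212.95113564]
 [  0.           0.           1.        ]] [[-0.9435802  -0.09983486  0.31573629  0.23282908]
 [-0.33044739  0.34569347 -0.87823718  0.65823873]
 [-0.02146928 -0.93302145 -0.35917968  0.4506699 ]
 [ 0.          0.          0.          1.        ]]
0.1 0.0188 0.09103419265000996 [[-9.65395730e-01  2.60789068e-01 -3.83120817e-04]
 [ 2.60789327e-01  9.65395209e-01 -1.00875636e-03]
 [ 1.06790371e-04 -1.07376290e-03 -9.99999418e-01]]
```

View pics/top0.png

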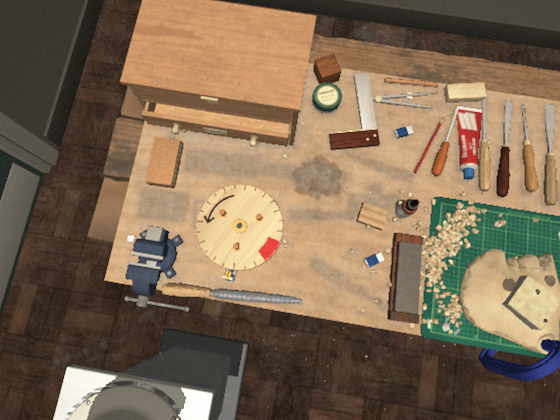

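View pics/side0.png

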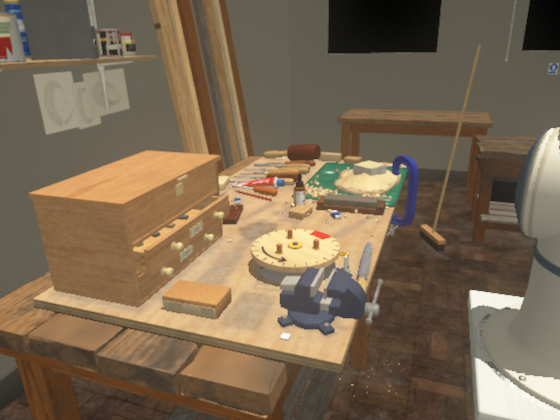

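Run:
```python
import cv2
im=cv2.imread("pics/top0.png"); c=im[90:290,180:400]; cv2.imwrite("pics/top0c.png",cv2.resize(c,None,fx=3,fy=3,interpolation=cv2.INTER_CUBIC)[:600,:660])
```

```text
(no output)
```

View pics/top0c.png

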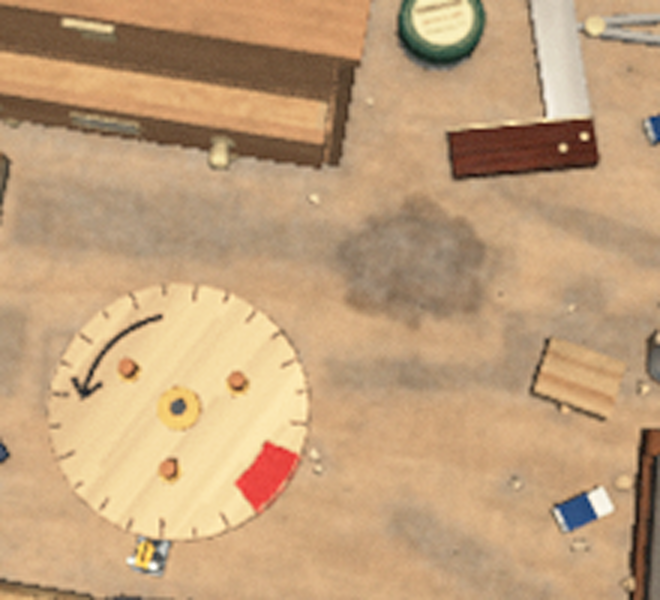

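The top view shows the disc cap at about (239,226), the pointer tip at about (230,272), the band at about (269,249), and the pins at (223,212), (259,217) and (236,246). The vise is left of the disc and the drawer cabinet is behind it.

```bash
cat > h.py <<'E'
import numpy as np, cv2
from rig import arm
def ray(name,px,z):
    c=arm.get_calibration(name);K=np.array(c["intrinsics"]);T=np.array(c["cam_to_world"])
    d=T[:3,:3]@np.linalg.solve(K,[px[0],px[1],1]);o=T[:3,3]
    return (o+d*(z-o[2])/d[2])
def proj(name,P):
    c=arm.get_calibration(name);K=np.array(c["intrinsics"]);T=np.array(c["cam_to_world"])
    p=K@(T[:3,:3].T@(np.asarray(P,float)-T[:3,3]));return p[:2]/p[2]
E
python3 - <<'E'
from h import *
f=lambda x,y:(180+(x+.5)/3-.5,90+(y+.5)/3-.5)
for n,p,z in [("cap",(178,406),.053),("pt",(150,553),.046),("band",(268,476),.046),("p1",(128,367),.066),("p2",(238,381),.066),("p3",(168,465),.066)]:
    print(n,ray("top",f(*p),z)[:2])
# disc rim points
rim=[(50,408),(309,412),(180,282),(190,540),(100,310),(290,335),(75,485)]
P=np.array([ray("top",f(*p),.046)[:2] for p in rim])
A=np.c_[2*P,np.ones(len(P))];s=np.linalg.lstsq(A,(P**2).sum(1),rcond=None)[0]
c=s[:2];print("circle",c,np.sqrt(s[2]+c@c))
# side cap
im=cv2.imread("pics/side0.png");cv2.imwrite("pics/sidec.png",cv2.resize(im[210:340,220:400],None,fx=4,fy=4,interpolation=cv2.INTER_CUBIC))
for n,px in [("block",(165,162)),("er",(373,260)),("off",(374,215)),("vise",(155,255))]: print(n,ray("top",px,.02)[:2])
print(ray("top",(290,140),.1)[:2],ray("top",(180,128),.1)[:2],ray("top",(253,141),.05)[:2])
print(proj("side",[c[0],c[1],.053]))
E
```

```text
cap [ 0.50215488 -0.15523899]
pt [ 0.39621543 -0.15458765]
band [ 0.46410478 -0.22749503]
p1 [ 0.52177993 -0.11629596]
p2 [ 0.52498071 -0.19546972]
p3 [ 0.45751046 -0.1576493 ]
circle [ 0.50275815 -0.15660372] 0.09466161221047824
block [0.62444017 0.045205  ]
er [ 0.48041316 -0.45674096]
off [ 0.581392   -0.44708106]
vise [0.41032904 0.01861098]
[ 0.69422773 -0.23373417] [0.6813587  0.00397942] [ 0.69810452 -0.15014547]
[294.87526983 242.07661499]
```

View pics/sidec.png

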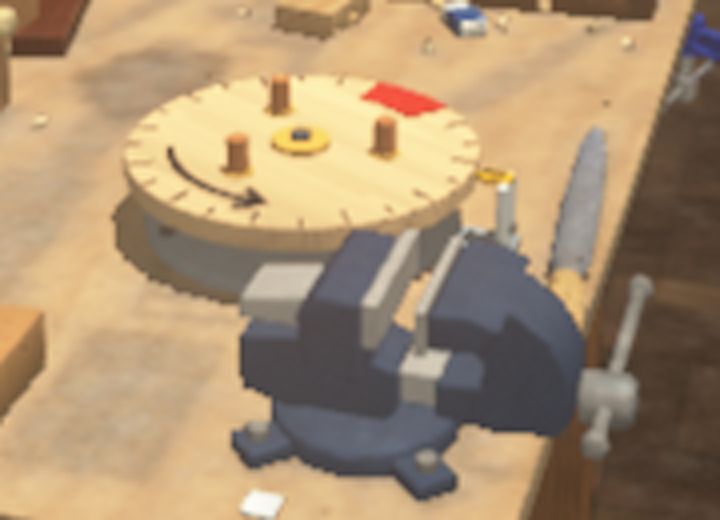

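```bash
cat >> h.py <<'E'
C=np.array([.502,-.156]); YAW=np.radians(-0.8)
c_=arm.get_calibration("top");K_=np.array(c_["intrinsics"]);T_=np.array(c_["cam_to_world"])
def world(us,vs,z):
    d=T_[:3,:3]@np.linalg.solve(K_,np.stack([us,vs,np.ones(len(us))]));o=T_[:3,3]
    return (o[:,None]+d*(z-o[2])/d[2])[:2]
def band_q(im):
    h=im.astype(int);m=(h[...,0]>120)&(h[...,1]<80)&(h[...,2]<90)
    v,u=np.nonzero(m[150:310,170:320]);u=u+170.;v=v+150.
    P=world(u,v,.046)-C[:,None];r=np.hypot(*P);k=(r>.062)&(r<.1)
    if k.sum()<40: return None,k.sum()
    z=(P[0]+1j*P[1])[k];z=z/abs(z)
    return (np.angle(z.mean())-YAW-np.pi)%(2*np.pi),int(k.sum())
DOWN=np.array([[0,1,0],[1,0,0],[0,0,-1.]])
E
python3 - <<'E'
from h import *
im=cv2.imread("pics/top0.png")[:,:,::-1]
print(band_q(im))
h=im.astype(int);m=(h[...,0]>190)&(h[...,1]>140)&(h[...,2]<90)
v,u=np.nonzero(m[262:290,215:245]);u=u+215.;v=v+262.
P=world(u,v,.046)-C[:,None];print(len(u),u.mean(),v.mean(),P.mean(1),np.degrees(np.arctan2(P[1].mean(),P[0].mean())))
cv2.imwrite("pics/pt.png",cv2.resize(im[255:290,205:255,::-1],None,fx=12,fy=12,interpolation=cv2.INTER_NEAREST))
arm.grip(0); print(arm.current_t(),arm.current_width())
p=arm.current_ee_pos()
arm.move_to([.12,.45,.25],arm.current_tool_rot())
arm.move_to([.459,-.129,.20],DOWN); print(arm.current_t(),arm.current_ee_pos(),arm.current_force())
cv2.imwrite("pics/top1.png",arm.snapshot("top")[:,:,::-1])
E
```

```text
(np.float64(1.1098878957892566), 209)
12 228.41666666666666 274.25 [-0.10674313  0.00392461] 177.8943626995464
1.4667 0.00012179207234228279
4.55 [ 0.45917875 -0.12834498  0.20002087] [ 0.10700958 -0.02079648  0.12614583]
```

View pics/pt.png

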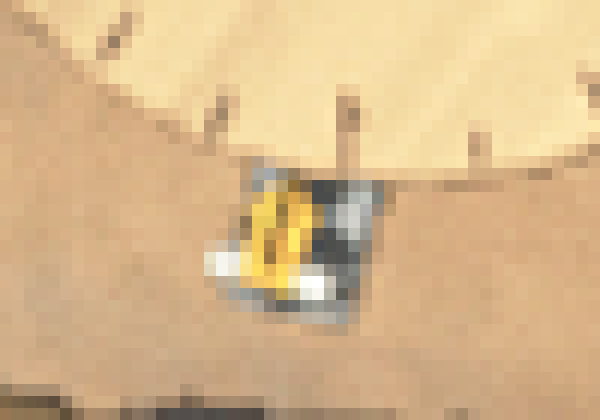

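View pics/top1.png

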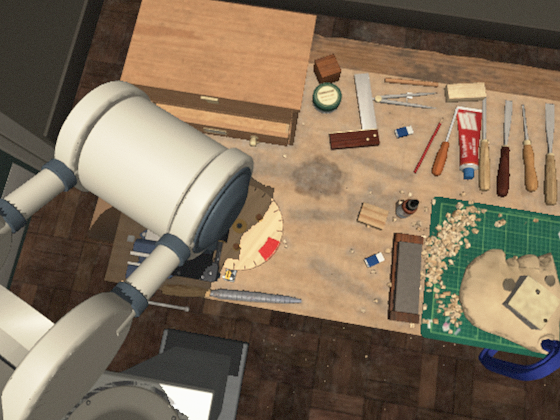

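The pointer's yellow centre is at about (228.3,274.5), so yaw is about -2°. The wrist covers much of the top view, so I'm checking the brake hover pose in both views before flicking.

```bash
sed -i 's/YAW=np.radians(-0.8)/YAW=np.radians(-1.9)/' h.py
cat >> h.py <<'E'
cs_=arm.get_calibration("side");Ks_=np.array(cs_["intrinsics"]);Ts_=np.array(cs_["cam_to_world"])
def side_q(im):
    h=im.astype(int);m=(h[...,0]>120)&(h[...,1]<80)&(h[...,2]<90)
    v,u=np.nonzero(m[215:300,230:360]);u=u+230.;v=v+215.
    d=Ts_[:3,:3]@np.linalg.solve(Ks_,np.stack([u,v,np.ones(len(u))]));o=Ts_[:3,3]
    P=(o[:,None]+d*(.046-o[2])/d[2])[:2]-C[:,None];r=np.hypot(*P);k=(r>.062)&(r<.0965)
    if k.sum()<15: return None,int(k.sum())
    z=(P[0]+1j*P[1])[k];z=z/abs(z)
    return (np.angle(z.mean())-YAW-np.pi)%(2*np.pi),int(k.sum())
HOV=np.array([C[0],C[1]-.074,.051])
E
python3 - <<'E'
from h import *
print(side_q(cv2.imread("pics/side0.png")[:,:,::-1]))
arm.move_to([HOV[0],HOV[1],.085],DOWN); print(arm.current_t(),arm.current_ee_pos())
t=arm.snapshot("top");s=arm.snapshot("side")
print(band_q(t),side_q(s))
cv2.imwrite("pics/top2.png",t[:,:,::-1]);cv2.imwrite("pics/side2.png",s[:,:,::-1])
E
```

```text
(None, 0)
5.2833 [ 0.50186189 -0.22921389  0.08554084]
(None, np.int64(0)) (np.float64(1.120556401163844), 75)
```

View pics/top2.png

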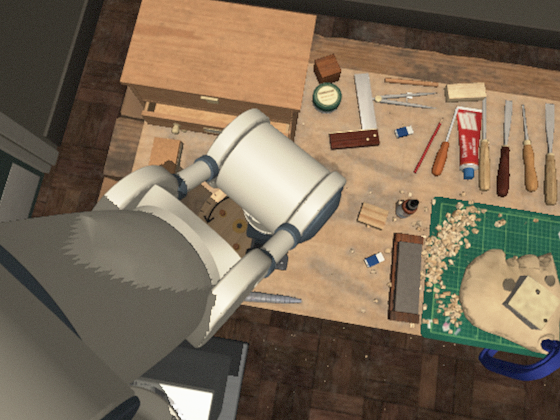

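View pics/side2.png

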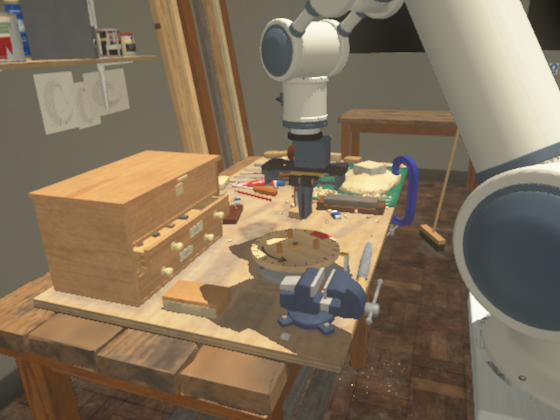

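The side view is clear at the brake pose: disc at (295,243), band at (320,235), and the gripper stands behind the disc. I'm making the red test lighting-independent, then flicking.

```bash
sed -i 's/m=(h\[...,0\]>120)&(h\[...,1\]<80)&(h\[...,2\]<90)/m=(h[...,0]>70)\&(h[...,0]>2.5*h[...,1])\&(h[...,0]>2.2*h[...,2])/' h.py
python3 - <<'E'
from h import *
for f in ("side0","side2"): print(side_q(cv2.imread(f"pics/{f}.png")[:,:,::-1]))
print(band_q(cv2.imread("pics/top0.png")[:,:,::-1]))
E
```

```text
(np.float64(1.1133427117741483), 69)
(None, 4)
(np.float64(1.1208323880395792), 219)
```

Run:
```python
import cv2
for f in ("side0","side2"):
    im=cv2.imread(f"pics/{f}.png")[:,:,::-1]
    print(im[234:238,316:328:3].tolist())
    print("pin",im[246,279+0:283].tolist(), im[245:249,316].tolist(),"disc",im[240,270].tolist())
```

```text
[[[245, 85, 66], [248, 86, 66], [244, 84, 64], [244, 88, 68]], [[241, 83, 63], [250, 87, 68], [244, 84, 64], [244, 84, 65]], [[231, 132, 95], [247, 84, 66], [242, 84, 64], [246, 85, 65]], [[243, 207, 147], [229, 93, 70], [242, 83, 64], [245, 84, 65]]]
pin [[146, 102, 66], [152, 106, 68], [181, 135, 90], [236, 198, 137]] [[151, 105, 69], [151, 105, 68], [148, 103, 68], [186, 135, 77]] disc [249, 226, 164]
[[[134, 61, 47], [134, 60, 47], [133, 61, 46], [139, 67, 51]], [[134, 60, 46], [134, 61, 47], [133, 60, 46], [134, 61, 47]], [[139, 80, 60], [133, 60, 47], [134, 61, 47], [134, 61, 47]], [[145, 109, 81], [137, 78, 59], [133, 61, 46], [134, 60, 46]]]
pin [[137, 96, 62], [135, 94, 61], [133, 97, 65], [137, 109, 77]] [[138, 97, 63], [138, 96, 63], [137, 95, 63], [138, 100, 63]] disc [252, 233, 173]
```

```bash
sed -i 's/2.5\*h/1.9*h/;s/2.2\*h/1.9*h/' h.py
python3 - <<'E'
from h import *
for f in ("side0","side2"): print(side_q(cv2.imread(f"pics/{f}.png")[:,:,::-1]))
arm.move_l([.459,-.129,.09],DOWN,feed=.2)
arm.move_l([.459,-.129,.0495],feed=.12)
t0=arm.current_t(); print(t0,arm.current_ee_pos(),arm.current_force())
s=arm.snapshot("side");print(side_q(s))
cv2.imwrite("pics/side3.png",s[:,:,::-1])
E
```

```text
(np.float64(1.117320913646937), 82)
(np.float64(1.1118249676472622), 74)
6.575 [ 0.45919667 -0.12954794  0.04946517] [-0.17093777 -0.33699258 -0.45109534]
(np.float64(1.0255077456366202), 54)
```

View pics/side3.png

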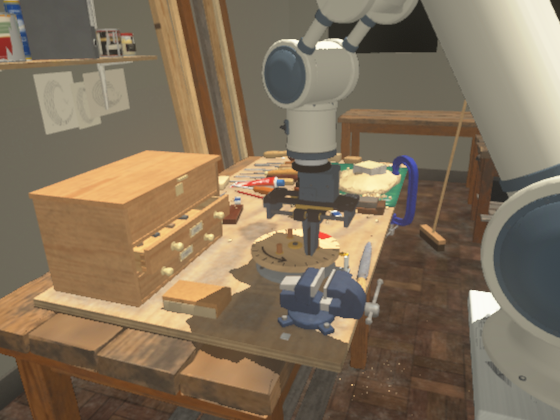

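The fingertip (311,250) is behind the near pin and partly hides the band; the vise is clear. Flicking now.

Run:
```python
from h import *
import json
arm.move_l([.459,-.189,.0705],feed=.09); t1=arm.current_t()
arm.move_l([HOV[0],HOV[1],.085],feed=.25); print(t1,arm.current_t(),arm.current_ee_pos())
D=[];
for i in range(16):
    t=arm.current_t();s=arm.snapshot("side");q,n=side_q(s);D.append((t,q,n))
    print(round(t,3),q if q is None else round(float(q),3),n)
cv2.imwrite("pics/side4.png",s[:,:,::-1])
json.dump([(t,float(q),n) for t,q,n in D if q is not None],open("D.json","w"))
```

```text
7.4833 7.875 [ 0.50230134 -0.22986308  0.08475767]
7.875 0.471 82
7.925 0.735 79
7.975 0.982 73
8.025 1.246 64
8.075 1.5 62
8.125 1.762 64
8.175 2.001 62
8.225 2.261 58
8.275 2.509 62
8.325 2.752 67
8.375 3.002 72
8.425 3.242 85
8.475 3.474 99
8.525 3.678 108
8.575 3.918 105
8.625 4.141 107
```

View pics/side4.png

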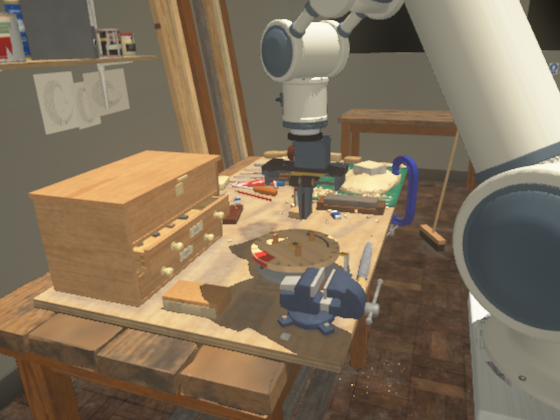

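Speed is about 5 rad/s, so q was about 6.75 at 7.875 s, past one untouched turn. I'm letting it coast, timing the short press stroke in the air, and tracking the disc.

```bash
cat > track.py <<'E'
from h import *
import json
from scipy.optimize import least_squares
from scipy.integrate import solve_ivp
def load(): return [tuple(x) for x in json.load(open("D.json"))]
def unwrap(D):
    # D ordered; first value belongs to turn 1
    out=[];
    t0=D[0][0];q0=D[0][1]+2*np.pi
    for t,q,n in D:
        a=-np.log  # placeholder
        if not out: qq=q0
        else:
            pt,pq,pw=out[-1]; pred=pq+pw*(t-pt)
            qq=q+2*np.pi*round((pred-q)/(2*np.pi))
        w=5. if len(out)<4 else (qq-out[-4][1])/(t-out[-4][0])
        out.append((t,qq,w))
    return np.array(out)
def sim(p,t0,ts):
    # closed form dw=-(a+b w)
    q0,w0,a,b=p;d=np.asarray(ts)-t0;e=np.exp(-b*d)
    return q0+(w0+a/b)*(1-e)/b-a/b*d
def fit(U):
    t0=U[0,0]
    f=lambda p:np.r_[(sim(p,t0,U[:,0])-U[:,1])/.03,(p[2]-.07)/.03,(p[3]-.14)/.03]
    r=least_squares(f,[U[0,1],5,.07,.14],loss="soft_l1");return r.x,t0
E
sed -i '/placeholder/d' track.py
python3 - <<'E'
from track import *
D=load()
def g():
    t=arm.current_t();q,n=side_q(arm.snapshot("side"))
    if q is not None: D.append((t,float(q),n))
a=arm.current_t();arm.move_l([*HOV[:2],.077],feed=.06);b=arm.current_t();print("8mm stroke",b-a,arm.current_ee_pos())
g()
arm.move_l([*HOV[:2],.051],feed=.1);print(arm.current_t(),arm.current_ee_pos(),arm.current_force())
while arm.current_t()<12.0: g(); arm.sleep(.05)
json.dump(D,open("D.json","w"))
U=unwrap(D);p,t0=fit(U);print(p,t0,"last",U[-1]); r=sim(p,t0,U[:,0])-U[:,1];print("rms",r.std(),abs(r).max())
from scipy.optimize import brentq
w=lambda t:(p[1]+p[2]/p[3])*np.exp(-p[3]*(t-t0))-p[2]/p[3]
for k in (3,4,5):
    try:
        tt=brentq(lambda t:sim(p,t0,t)-2*np.pi*k,t0,t0+np.log(1+p[1]*p[3]/p[2])/p[3]);print(k,tt,w(tt))
    except Exception as e: print(k,e)
E
```

```text
8mm stroke 0.2832999999999988 [ 0.50164288 -0.22980104  0.07641541]
9.4167 [ 0.50183797 -0.22988049  0.0509134 ] [-0.3611151   0.70486354 -0.34594802]
[6.77075022 5.18916418 0.06046166 0.15338377] 7.875 last [11.9167     22.02357428  2.76953902]
rms 0.029406522396453916 0.1269264053436885
3 10.822894556957452 3.158236817535289
4 13.26990092668106 2.046548099777678
5 17.921927383388837 0.8015402099279592
```

Run:
```python
from track import *
from scipy.optimize import brentq
D=load()
while arm.current_t()<16.9:
    t=arm.current_t();q,n=side_q(arm.snapshot("side"))
    if q is not None: D.append((t,float(q),n))
    arm.sleep(.05)
json.dump(D,open("D.json","w"))
U=unwrap(D);p,t0=fit(U);print(p,"last",U[-1]); r=U[:,1]-sim(p,t0,U[:,0]);print("rms",r.std())
print(np.round(np.c_[U[-14:,0],U[-14:,1],r[-14:]],3))
w=lambda t:(p[1]+p[2]/p[3])*np.exp(-p[3]*(t-t0))-p[2]/p[3]
tt=brentq(lambda t:sim(p,t0,t)-10*np.pi,16,t0+np.log(1+p[1]*p[3]/p[2])/p[3]);print(tt,w(tt))
s=arm.snapshot("side");cv2.imwrite("pics/side5.png",cv2.resize(s[200:300,220:380,::-1],None,fx=4,fy=4));print(arm.current_t(),side_q(s))
```

```text
[6.77195999 5.18633656 0.07506282 0.14988912] last [16.8167     30.28087151  0.98316194]
rms 0.028450005343563952
[[ 1.5517e+01  2.8813e+01 -5.0000e-03]
 [ 1.5617e+01  2.8944e+01 -3.0000e-03]
 [ 1.5717e+01  2.9072e+01 -3.0000e-03]
 [ 1.5817e+01  2.9202e+01  3.0000e-03]
 [ 1.5917e+01  2.9325e+01  4.0000e-03]
 [ 1.6017e+01  2.9443e+01  3.0000e-03]
 [ 1.6117e+01  2.9550e+01 -6.0000e-03]
 [ 1.6217e+01  2.9664e+01 -6.0000e-03]
 [ 1.6317e+01  2.9783e+01  1.0000e-03]
 [ 1.6417e+01  2.9888e+01 -3.0000e-03]
 [ 1.6517e+01  2.9989e+01 -8.0000e-03]
 [ 1.6617e+01  3.0092e+01 -1.0000e-02]
 [ 1.6717e+01  3.0185e+01 -1.9000e-02]
 [ 1.6817e+01  3.0281e+01 -2.3000e-02]]
18.12301523421343 0.723229038462071
16.9667 (np.float64(5.246248834939326), 120)
```

View pics/side5.png

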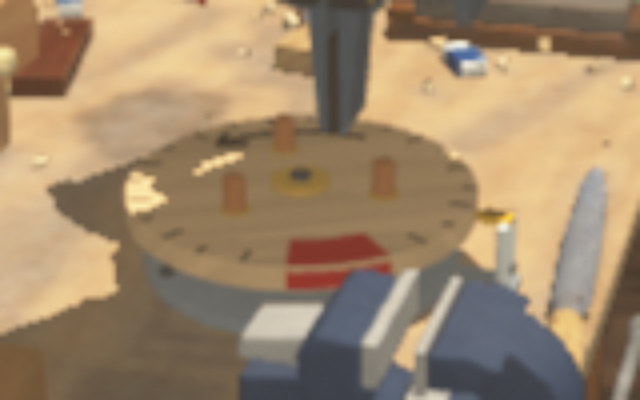

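The band is on the near rim, past (335,265) of the crop and turning toward the pointer at (495,215). The fit is good and predicts the pass at 18.12 s at 0.72 rad/s. I start the press stroke 0.16 s earlier.

Run:
```python
from h import *
arm.sleep(17.965-arm.current_t())
a=arm.current_t();arm.move_l([*HOV[:2],.043],feed=.06);print(a,arm.current_t(),arm.current_force(),arm.current_ee_pos())
for i in range(3):
    s=arm.snapshot("side");print(side_q(s),arm.current_force());arm.sleep(.15)
cv2.imwrite("pics/side6.png",cv2.resize(s[200:300,220:380,::-1],None,fx=4,fy=4))
```

```text
17.9667 18.25 [ 0.2471768  -2.22306225  6.99471638] [ 0.50233821 -0.23048604  0.04280328]
(np.float64(6.142234008009906), 102) [ 0.28542508 -2.5630118   7.23706219]
(np.float64(6.1494878085347455), 99) [-0.49738331 -3.11742317  6.96337295]
(np.float64(6.151297858857637), 98) [-0.28707178 -2.73746022  7.09863241]
```

View pics/side6.png

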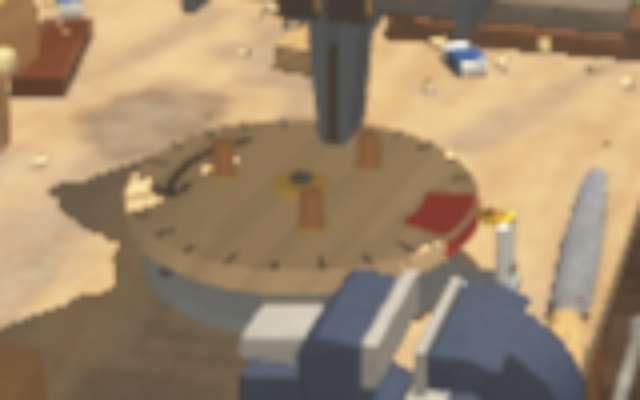

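Run:
```python
from h import *
def pp(r,a,z):
    p=proj("side",[C[0]+r*np.cos(a),C[1]+r*np.sin(a),z]);return np.round((p-[220,200])*4)
for q in (0,-.07,-.14,-.2):
    b=YAW+np.pi+q
    print(q,"band",[pp(r,b+s*.279,.045) for r,s in((.067,-1),(.067,1),(.095,-1),(.095,1))],"pins",[pp(.046,b+k,.066) for k in(np.pi,np.pi/3,-np.pi/3)])
print("ptr",pp(.096,YAW+np.pi,.046),pp(.107,YAW+np.pi,.046))
```

```text
0 band [array([406., 214.]), array([426., 185.]), array([453., 228.]), array([479., 186.])] pins [array([220., 136.]), array([364., 124.]), array([316., 183.])]
-0.07 band [array([401., 217.]), array([426., 189.]), array([446., 233.]), array([479., 191.])] pins [array([223., 133.]), array([368., 126.]), array([310., 184.])]
-0.14 band [array([395., 221.]), array([425., 193.]), array([437., 238.]), array([478., 197.])] pins [array([226., 131.]), array([372., 128.]), array([304., 184.])]
-0.2 band [array([390., 223.]), array([423., 196.]), array([430., 241.]), array([476., 201.])] pins [array([228., 130.]), array([374., 129.]), array([298., 184.])]
ptr [475. 206.] [496. 209.]
```

The pin tops, at about (222,143), (368,131) and (311,188), give q ≈ 10π − 0.07. The band colour gives −0.13. Both are within the 0.28 rad tolerance and the force is steady, so I'm handing in.

Run:
```python
from h import *
print(side_q(arm.snapshot("side")),arm.current_force(),arm.current_t()); arm.sign_off()
```

```text
(np.float64(6.151297858857637), 98) [-0.16052685 -2.37468517  7.91022512] 18.9
the job is handed in; nothing more can be done
```

The spin test is done and handed in at 18.9 s of the 51 s allowed; no verdict was reported.

**Flick and free run:** I pushed one pin with the shut fingertip, and the disc spun counter-clockwise at about 5 rad/s. It ran untouched past the pointer four times.

**Brake:** On the fifth pass, at about 0.7 rad/s, one light press on the disc stopped it in one go. The fingertip is still pressing with about 7–8 N.

**Last checks:**
- **Band position:** three pictures over about 0.4 s show the disc standing still just short of the pointer. The band's colour puts it 0.13 rad short and the pin positions about 0.07 rad short. The two readings disagree slightly, but both are inside the 0.28 rad limit.
- **Bystanders:** I did not measure their positions again. The side pictures show no contact with them.
- **Contact forces:** I did not record the peak force on the disc or pin during the flick. The readings I took during the final press were all below 9 N.

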